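# Refit the filling pump's gear cover and lock its quarter-turn stud

## Robot

A 6-joint arm with a two-finger parallel gripper is mounted at the origin on a cart in front of the work surface, level with it; the furniture and walls round the work are solid. World frame = base frame: x ahead of the robot, y to its left, z up, the work surface at z = 0. Lengths are in mm, angles in degrees, forces in N, time in s.
With the tool pointing down it reaches from about 300 to 850 mm from the base axis. Payload 4.2 kg.
Tool frame: the origin (TCP) lies at the very end of the fingers, on their centre line; the grasp point (between the pads) lies 19 mm behind it (env.grip_depth is the distance from the TCP to the grasp point, in mm); z points along the fingers, y is the line along which they close (so a half turn about z gives the same grasp; the last joint's range is limited). The gripper opens to 91 mm and grips with 3 to 60 N. Pads are 32 mm wide; open, the fingers measure 118 mm over their backs; the gripper's body (76 mm by 178 mm) begins 60 mm behind the grasp point.
Start: joints at [68.583, 18.312, 89.639, -0, 72.044, -1.146], TCP at [199.22, 539.402, 213.976] pointing down, gripper open.
Joint ranges: [-177.97, 177.97], [-48.28, 115.42], [12.27, 149.76], [-77.06, 257.06], [2.81, 150.46], [-146.56, 146.56]. Speed limits (degrees/s): [147.25, 147.25, 180, 180, 180, 180].

## Interface

Orientations are given as [roll, pitch, yaw] about the fixed x, y, z axes, in that order (R = Rz(yaw) Ry(pitch) Rx(roll)).
In Python, from workcell import env, cams gives the robot as it stands.
- The arm moves only by the tool apply_moves, never from a script. Its argument "deltas" is a list of rows, each a list of 5 numbers: the shift along the tool's x, y, z in m, then the turn about the tool's z in rad, then the opening, from -1 (shut) to 1 (fully open), so that 0 is half open. In form: [[tx, ty, tz, roll, gripper], ...]. A call has 1 to 5 rows; each row is the pose to reach, as a shift and turn from the pose commanded when the call began, along the tool's axes at that moment; what a row does not reach only later rows make up. A row lasts 1/10 s, in which the tool goes at most 50 mm and 8.59 degrees, less where a joint would pass 70% of its speed; a pose out of reach is approached as far as the arm can. A call with a gripper value outside its range is refused whole. The fingers move at their own pace and stop on an object; "grip_force" is the grip in N (left out, the last holds). Time passes only in rows, so rows that repeat a pose let the fingers close. It gives the time, the measured TCP pose, the force, the opening and the grip force at its end, in the units of the state.
- env.state(): the state, without advancing time (a new reading comes with each control period).
- cams.grab_frame(name): name is "scene" or "top" or "wrist"; returns the picture (400x640x3 uint8, blue, green, red); there is no depth.
- cams.get_calibration(name): a dict with "mtx" (3x3 intrinsics, pixels), "k1" (the pictures are not rectified: a ray, as slopes to the right and down, at radius r is drawn at 1 + k1 r^2 times it, then the intrinsics apply), "eye" and "attitude" of the camera in the world; the wrist camera has in their place "tool_from_camera" (4x4, takes a point from camera to tool coordinates, whose origin is the TCP and whose axes are the flange's). Camera axes: x right, y down, z forward; pixel columns grow to the right and rows downward; lengths in mm; the calibration is good to about 2 mm. A picture is of the moment at which its call begins: read the wrist's pose just before it. get_calibration takes no time and is no camera call.
- env.job_done(): hands the job in; it is judged then, once.
The state is a dict: "time_s": time; "qpos": joint angles; "qvel": joint speeds; "effort": joint torques, N m; "ee_pos": TCP position; "ee_rot": TCP orientation; "force": force on the tool from outside, world axes, zero at the start; "torque": the same for the moment, N m; "gripper_width": finger opening in mm; "gripper_force": force on a finger pad.
Only numpy, scipy, OpenCV 4.12 (cv2) and the standard library are available. Lean on these libraries where they do the work, as an engineer would, in place of code of your own. Each camera call takes 0.05 s, during which the arm holds its last target. There are 200 camera calls.

## Task

The filling pump has been greased and its gears are still open. Pick up the white cover by its orange wing stud and set it squarely over the raised rim of the hatch until it sits flat, with the wing turned to the red marks so that the pin below finds its slot; then press the stud in until you feel it bottom gently and, still pressed, turn it a quarter turn clockwise to the green marks, so that it stays locked when you let go. Feel your way, as the depth differs from pump to pump: a push of 10 to 20 N is plenty and over 35 N bends the catch; and leave the bottles and the jar where they are.

Things in the scene. Friction and masses are not known exactly. Their poses are not given: they have to be found in the camera images.
- filling_pump: Fixed grey pump box, 180 (x) x 236 (y) x 66 mm high, dark control strip on its front (-x). Origin: centre of its underside; z up. On top an open hatch centred at x +5, y -26 mm: a rim 86 (x) x 110 (y) mm outside, 20 mm high, upper half leaning in 2 mm as lead-in. In its middle sits the stud's steel receptacle, with a slot 10 mm wide along the pump's x axis. Nothing here gives.
- hatch (a point): Centre of the hatch, level with the rim's black gasket edge (86 mm above the worktop); axes as the pump. With the cover seated, its origin is 18 mm below this point and point stud_grip (stud not pressed) 53 mm above it.
- gear_cover: Loose white cover, about 0.3 kg: an upturned pan 96 (x) x 120 (y) x 21 mm, a 3 mm plate on an 18 mm deep rim; inside 90 x 114 mm, so 2 mm of play all round over the hatch rim. Origin: middle of its lower edge; z up. Fits either way round (half a turn). Two red marks on its plate along its x axis (stud open), two green ones along y (locked). The stud is in its middle.
- stud_grip (a point): Centre of the stud's orange wing: 40 mm long (point x axis), 11 mm thick (y), 24 mm high, white line on top. It stands on a 14 mm stem in the middle of the cover, 71 mm above the cover's lower edge and 50 mm above its plate when not pressed. Lift the cover by it.
- stud_push (a joint): Stud's press depth, m: 0 = sprung out, stop at 0.030. Spring 5 N plus 0.2 N/mm. Below, a cross pin 22 mm long, 4 mm square, parallel to the wing, drops through the receptacle's slot. Free to turn after 8.5 to 22.5 mm (the receptacle's height is set by screw and differs: feel for it); hard floor 1.5 mm deeper. Locked and let go it rises 2 mm into a notch, held at 6 to 21 mm, else it springs out.
- stud_turn (a joint): Wing angle in the cover, rad, growing clockwise from above: 0 = along the red marks (pin over the slot, about 0.2 rad of play), 1.57 = along the green marks (locked; the notch takes the pin from about 1.35, stop at 1.75). Friction of 0.03 N m holds it where it is left. Starts between 0 and 0.5.
- lotion_mid (a point): Middle of a standing white lotion bottle, 56 mm across, 152 mm high, near the pump. Leave it alone.
- amber_mid (a point): Middle of a standing brown bottle with black cap, 50 mm across, 109 mm high. Leave it alone.
- jar_mid (a point): Middle of a standing cream jar with white lid, 68 mm across, 72 mm high. Leave it alone.

How it is judged (in metres and radians):
On the way, in this order (a step that is already met when the one before it is completed fails the run):
1. the cover sits flat and square over the hatch rim, stud not yet pressed (x of gear_cover in the frame of filling_pump between 0 and 0.01 m and y of gear_cover in the frame of filling_pump between -0.031 and -0.021 m and z of gear_cover in the frame of filling_pump between 0.0655 and 0.0705 m and angle between the x axis of gear_cover and the x axis of filling_pump, either way round below 0.08 rad and angle between gear_cover's own z axis and vertical below 0.05 rad and value of joint stud_push below 0.005 m), for 0.2 s.
2. on the seated cover the stud is pressed in with the wing at the red marks (x of gear_cover in the frame of filling_pump between 0 and 0.01 m and y of gear_cover in the frame of filling_pump between -0.031 and -0.021 m and z of gear_cover in the frame of filling_pump between 0.0655 and 0.0705 m and angle between the x axis of gear_cover and the x axis of filling_pump, either way round below 0.08 rad and angle between gear_cover's own z axis and vertical below 0.05 rad and value of joint stud_push above 0.0075 m and value of joint stud_turn below 0.4 rad), for 0.1 s.
At the end, for the whole second after the job is handed in: The cover rests flat on the hatch rim (within 5 mm of the middle, 2.5 mm in height, 0.08 rad), the wing is turned at least 1.25 rad clockwise and the stud, let go, is held in by the receptacle (pressed by more than 5 mm); all at rest (x of gear_cover in the frame of filling_pump between 0 and 0.01 m and y of gear_cover in the frame of filling_pump between -0.031 and -0.021 m and z of gear_cover in the frame of filling_pump between 0.0655 and 0.0705 m and angle between the x axis of gear_cover and the x axis of filling_pump, either way round below 0.08 rad and angle between gear_cover's own z axis and vertical below 0.05 rad and value of joint stud_turn above 1.25 rad and value of joint stud_push above 0.005 m and linear speed of gear_cover below 0.01 m/s); the robot touches nothing.
It fails at once if cover or stud pressed against the pump with more than 36 N (contact force between gear_cover and filling_pump above 36 N).
It fails at once if the white lotion bottle pushed more than 25 mm or tipped (distance of lotion_mid from where it was at the start of the episode above 0.025 m or angle between lotion_mid's own z axis and vertical above 0.35 rad).
It fails at once if the amber bottle pushed more than 25 mm or tipped (distance of amber_mid from where it was at the start of the episode above 0.025 m or angle between amber_mid's own z axis and vertical above 0.35 rad).
It fails at once if the cream jar pushed more than 25 mm or tipped (distance of jar_mid from where it was at the start of the episode above 0.025 m or angle between jar_mid's own z axis and vertical above 0.35 rad).
It also fails if it takes over 51 s, if anything falls off the work surface, if the arm or the gripper's body presses on something with over 40 N, if the wrist force passes 120 N, or if a joint passes its speed limit or range.

## Working session

There is one attempt and no reset: what is moved stays moved. The work goes in short steps, Python scripts to look and compute and a tool call to move; the robot and the scene stay as the last step left them, time stands still between calls to the robot, and variables do not carry over. Pictures are saved under pics/ and viewed, at most 10 in all, crops included, and the job is handed in when it is done.

Besides the shell and the picture viewer there is one more tool, called after "Emit:" as name(argument=value, ...) on one line, values as JSON. apply_moves: Moves the arm, as the interface text tells. Its arguments: {"type":"object","properties":{"deltas":{"type":"array"},"grip_force":{"type":"number"}},"required":["deltas"]}

```bash
mkdir -p pics
python3 - <<'E'
from workcell import env,cams
import cv2
print(env.state())
for n in("scene","top","wrist"):
    print(n,cams.get_calibration(n)); cv2.imwrite(f"pics/{n}0.png",cams.grab_frame(n))
E
```

```text
{'time_s': 0.0, 'qpos': array([ 6.85819556e+01,  1.83498677e+01,  8.97065740e+01, -2.27664242e-03,
        7.20444133e+01, -1.14909601e+00]), 'qvel': array([ 0.08344101, -0.10816293, -0.08133692,  0.0267624 ,  0.08970763,
        0.01182436]), 'effort': array([-6.53723646e-05, -4.12468314e+01, -2.31973654e+01,  7.27739884e-02,
        4.55429172e-02, -1.18541038e-04]), 'ee_pos': array([199.04920551, 538.90066673, 213.13693087]), 'ee_rot': array([-1.79899122e+02,  1.41525379e-04,  1.59731755e+02]), 'force': array([-1.30470241,  0.56020992, -0.39038007]), 'torque': array([-0.01551649,  0.02754416, -0.02369231]), 'gripper_force': 0.0, 'gripper_width': 91.32949184783331}
scene {'mtx': array([[443.95663569,   0.        , 323.68845092],
       [  0.        , 443.95663569, 200.57987474],
       [  0.        ,   0.        ,   1.        ]]), 'k1': -0.0496991012631006, 'eye': array([ 296.62911177, -527.11912782,  791.57421755]), 'attitude': array([-138.51215658,    0.71312094,  -33.9888982 ])}
top {'mtx': array([[417.97464104,   0.        , 320.02261265],
       [  0.        , 417.97464104, 198.32587721],
       [  0.        ,   0.        ,   1.        ]]), 'k1': -0.10570792543733229, 'eye': array([ 551.93186276,   -9.6479315 , 1083.04276665]), 'attitude': array([-177.03389351,   -0.3671114 ,  -89.37827784])}
wrist {'mtx': array([[293.73435995,   0.        , 321.25112474],
       [  0.        , 293.73435995, 208.69515732],
       [  0.        ,   0.        ,   1.        ]]), 'k1': -0.03986768743206732, 'tool_from_camera': array([[-5.81568038e-04, -9.62092057e-01, -2.72724286e-01,
         7.75735956e+01],
       [ 9.99999815e-01, -6.08493861e-04,  1.41504809e-05,
         9.40081923e-01],
       [-1.79565119e-04, -2.72724227e-01,  9.62092232e-01,
        -1.70246492e+02],
       [ 0.00000000e+00,  0.00000000e+00,  0.00000000e+00,
         1.00000000e+00]])}
```

View pics/top0.png

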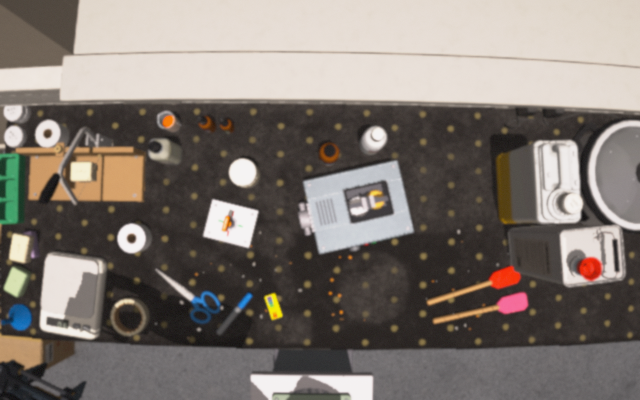

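View pics/scene0.png

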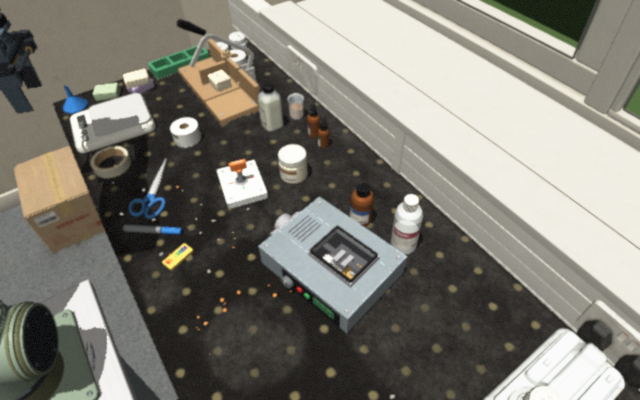

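The top view shows the cover at about (231,223), the pump at (358,207) with its hatch at (368,200), the jar at (243,172), and the bottles at (329,152) and (374,138). I'll zoom in on the cover and pump.

Run:
```python
import cv2
im=cv2.imread("pics/top0.png")
a=cv2.resize(im[120:260,190:430],None,fx=3.33,fy=3.33,interpolation=cv2.INTER_CUBIC)
cv2.imwrite("pics/c1.png",a); print(a.shape)
```

```text
(466, 799, 3)
```

View pics/c1.png

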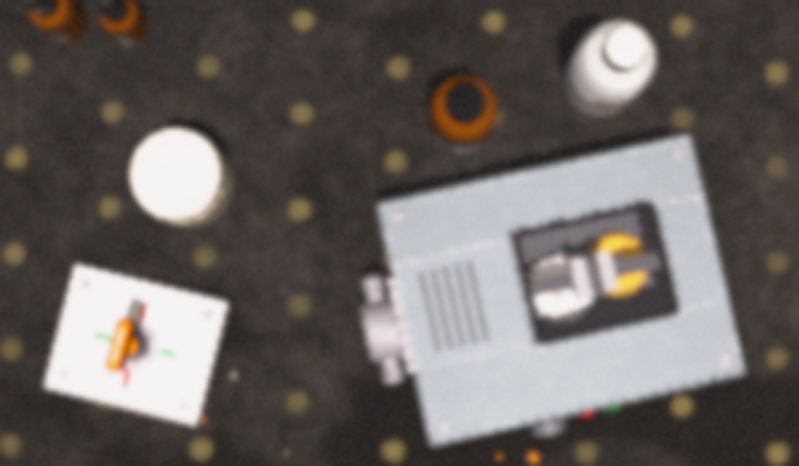

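The crop shows these corners. Cover plate: (75,264), (229,300), (198,427), (43,388). Pump top: (377,205), (690,135), (746,373), (431,446). The wing runs along about (128,320) to (115,368), near the red marks.

```bash
cat > h.py <<'E'
import numpy as np,cv2
from scipy.spatial.transform import Rotation as R
from workcell import env,cams
def pose(n,st=None):
    c=cams.get_calibration(n)
    if n!="wrist": return c,np.array(c["eye"]),R.from_euler("xyz",c["attitude"],degrees=True).as_matrix()
    T=c["tool_from_camera"]; Rt=R.from_euler("xyz",st["ee_rot"],degrees=True).as_matrix()
    return c,np.array(st["ee_pos"])+Rt@T[:3,3],Rt@T[:3,:3]
def pt(n,uv,z,st=None):
    c,e,A=pose(n,st); uv=np.atleast_2d(uv).astype(float)
    d=(uv-c["mtx"][:2,2])/c["mtx"][0,0]; s=d.copy()
    for _ in range(20): s=d/(1+c["k1"]*(s**2).sum(1,keepdims=True))
    r=np.c_[s,np.ones(len(s))]@A.T
    return e+r*((z-e[2])/r[:,2])[:,None]
def px(n,P,st=None):
    c,e,A=pose(n,st); q=(np.atleast_2d(P)-e)@A; s=q[:,:2]/q[:,2:]
    return s*(1+c["k1"]*(s**2).sum(1,keepdims=True))*c["mtx"][0,0]+c["mtx"][:2,2]
def rect(P):  # corners in order -> centre, side vectors' angle/length
    P=P[:,:2]; a=(P[1]-P[0]+P[2]-P[3])/2; b=(P[0]-P[3]+P[1]-P[2])/2
    f=lambda v:(round(np.degrees(np.arctan2(v[1],v[0])),1),round(np.hypot(*v),1))
    return P.mean(0).round(1),f(a),f(b)
E
python3 - <<'E'
from h import *
k=lambda L:np.array(L)/3.33+[190,120]-.35
print("cover",rect(pt("top",k([(75,264),(229,300),(198,427),(43,388)]),21)))
print("pump",rect(pt("top",k([(377,205),(690,135),(746,373),(431,446)]),66)))
print("wing",pt("top",k([(130,313),(117,368)]),80))
print("jar",pt("top",k([(178,175)]),72),"amber",pt("top",k([(465,100)]),109),"lot",pt("top",k([(628,45)]),152))
E
```

```text
cover (array([541.2, 211.5]), (np.float64(-102.7), np.float64(122.8)), (np.float64(-13.1), np.float64(98.8)))
pump (array([ 585.8, -109.3]), (np.float64(-76.6), np.float64(237.0)), (np.float64(13.3), np.float64(180.2)))
wing [[564.58367374 203.98495409  80.        ]
 [524.75366142 212.68349049  80.        ]]
jar [[666.03555514 172.58078106  72.        ]] amber [[717.25215397 -35.88924757 109.        ]] lot [[ 749.25430077 -145.13134257  152.        ]]
```

```bash
cat >> h.py <<'E'
def delta(p,yaw):
    s=env.state(); A=R.from_euler("xyz",[180,0,s["ee_rot"][2]],degrees=True).as_matrix()
    d=A.T@(np.array(p)-s["ee_pos"])/1000
    w=-np.radians((yaw-s["ee_rot"][2]+180)%360-180)
    print("ee",s["ee_pos"].round(1),s["ee_rot"].round(2),"t",s["time_s"],"F",s["force"].round(1),"q6",s["qpos"][5].round(1)); print("delta",d.round(4),"roll",round(w,3))
E
python3 -c "
from h import *
delta([541,211,150],167)"
```

```text
ee [199.1 539.1 213.3] [-179.93   -0.    159.73] t 0.15 F [ 0.2 -0.8  0.1] q6 -1.1
delta [-0.4344 -0.1893  0.0633] roll -0.127
```

Emit:
apply_moves(deltas=[[-0.045, -0.02, 0.006, -0.013, 1], [-0.09, -0.04, 0.012, -0.026, 1], [-0.135, -0.06, 0.02, -0.04, 1], [-0.18, -0.08, 0.026, -0.053, 1], [-0.225, -0.1, 0.033, -0.066, 1]])

```text
time_s: 0.65
ee_pos: [376.7, 366.1, 180.7]
ee_rot: [180.0, 0.0, 163.6]
force: [1.2, -0.0, 0.5]
gripper_width: 91.4
gripper_force: 0.0
```

```bash
python3 -c "
from h import *
delta([541,211,150],167)"
```

```text
ee [376.7 366.1 180.7] [179.99   0.   163.56] t 0.65 F [ 1.2 -0.   0.5] q6 -30.6
delta [-0.2015 -0.1023  0.0307] roll -0.06
```

Emit:
apply_moves(deltas=[[-0.045, -0.022, 0.007, -0.015, 1], [-0.09, -0.045, 0.014, -0.03, 1], [-0.135, -0.068, 0.021, -0.045, 1], [-0.18, -0.09, 0.028, -0.06, 1], [-0.2, -0.1, 0.03, -0.06, 1]])

```text
time_s: 1.15
ee_pos: [541.1, 211.9, 149.9]
ee_rot: [-179.9, -0.0, 166.8]
force: [0.5, 0.6, -0.4]
gripper_width: 91.5
gripper_force: 0.0
```

Run:
```python
from h import *
import json
s=env.state(); im=cams.grab_frame("wrist"); cv2.imwrite("pics/w1.png",im)
json.dump({k:list(map(float,s[k])) for k in("ee_pos","ee_rot")},open("w1.json","w"))
delta([541,211,150],167)
```

```text
ee [543.1 210.4 149.7] [-1.7988e+02  1.2000e-01  1.6674e+02] t 1.2 F [ 2.7 -1.3 -0.4] q6 -56.5
delta [ 0.0022  0.0001 -0.0003] roll -0.005
```

View pics/w1.png

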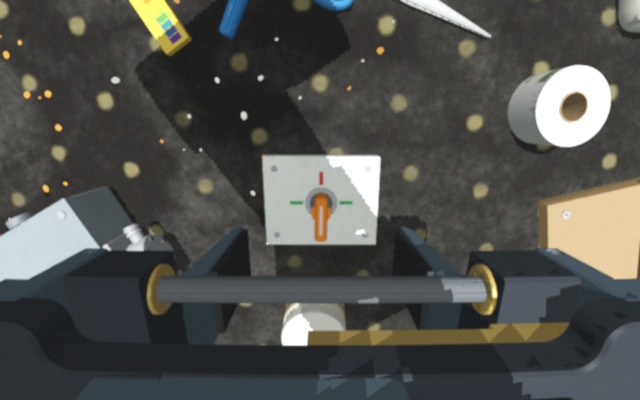

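The wrist view shows the plate corners at (262,155), (380,155), (378,245) and (267,244). The wing's white line runs from (321,208) to (320,239), so the wing is nearly on the red marks, and the green marks are at row 203.

Run:
```python
from h import *
import json
s=json.load(open("w1.json"))
im=cv2.imread("pics/w1.png").astype(int); b,g,r=im[...,0],im[...,1],im[...,2]
m=(r>170)&(g<150)&(b<100); m[:185]=0;m[250:]=0; m[:,:290]=0;m[:,350:]=0
ys,xs=np.nonzero(m); print(len(xs),xs.min(),xs.max(),ys.min(),ys.max())
print("cover",rect(pt("wrist",[(380,155),(262,155),(267,244),(378,245)],21,s)))
print("wing ends",pt("wrist",[(321,208),(320,240)],83,s))
g_=pt("wrist",[(296,203),(346,203)],21,s); print("green",g_, "red",pt("wrist",[(321,178)],21,s))
for u in ((541.5,211.5),(540,211)): print(px("wrist",[[*u,83],[*u,21],[*u,71]],s))
delta([541,211,150],167)
```

```text
362 311 330 199 240
cover (array([541. , 213.4]), (np.float64(-103.5), np.float64(120.5)), (np.float64(167.7), np.float64(97.2)))
wing ends [[530.6725568  215.09674474  83.        ]
 [558.48001295 207.66222839  83.        ]]
green [[536.24655961 186.61928501  21.        ]
 [548.28379949 237.87570178  21.        ]] red [[516.39409849 218.33942581  21.        ]]
[[319.79837021 220.88368581]
 [320.13937864 202.47059567]
 [319.87649823 216.66325058]]
[[318.81724373 219.37442169]
 [319.34825666 201.23103715]
 [318.9389293  215.21477987]]
ee [543.1 210.4 149.7] [-1.7988e+02  1.2000e-01  1.6674e+02] t 1.2 F [ 2.7 -1.3 -0.4] q6 -56.5
delta [ 0.0022  0.0001 -0.0003] roll -0.005
```

Emit:
apply_moves(deltas=[[0.0005, 0.0, 0.03, 0.005, 1], [0.0005, 0.0, 0.06, 0.005, 1], [0.0005, 0.0, 0.085, 0.005, 1], [0.0005, 0.0, 0.095, 0.005, 1], [0.0005, 0.0, 0.095, 0.005, 1]])

```text
time_s: 1.7
ee_pos: [537.5, 214.9, 54.6]
ee_rot: [-179.9, -0.2, 166.7]
force: [-0.9, 0.1, -0.0]
gripper_width: 91.3
gripper_force: 0.0
```

Run:
```python
from h import *
delta([541.7,212.2,55],166.6)
```

```text
ee [537.5 214.9  54.6] [-1.7990e+02 -1.6000e-01  1.6667e+02] t 1.7 F [-0.9  0.1 -0. ] q6 -56.0
delta [-0.0047 -0.0017 -0.0004] roll 0.001
```

Emit:
apply_moves(deltas=[[-0.003, 0.0, 0.0, 0.0, 1], [-0.003, 0.0, 0.0, 0.0, 1], [-0.003, 0.0, 0.0, 0.0, 1]])

```text
time_s: 2.0
ee_pos: [542.3, 214.8, 57.2]
ee_rot: [179.9, 0.1, 166.7]
force: [0.4, 0.5, -0.2]
gripper_width: 91.3
gripper_force: 0.0
```

Run:
```python
from h import *
s=env.state();im=cams.grab_frame("wrist"); cv2.imwrite("pics/w2.png",im)
delta([541.7,212.2,55],166.6)
for z in(83,74):print(px("wrist",[[541.7,212.2,z]],s))
```

```text
ee [542.1 214.7  57. ] [1.7993e+02 1.0000e-01 1.6666e+02] t 2.05 F [ 0.2 -0.2  0.3] q6 -56.2
delta [-0.0002 -0.0025  0.002 ] roll 0.001
[[314.71420406 273.01302415]]
[[315.02022684 265.44523441]]
```

View pics/w2.png

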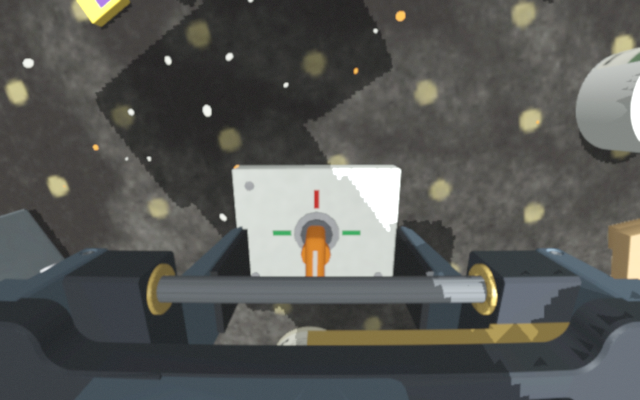

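The green marks are at (282,232) and (351,232), the red one at (316,199), and the wing is centred on column 315, so the grasp needs about 2.5 mm of shift in y. I'll apply that and close the gripper.

Emit:
apply_moves(deltas=[[0.0, -0.0025, 0.002, 0.0, 1], [0.0, -0.0025, 0.002, 0.0, 1], [0.0, -0.0025, 0.002, 0.0, -1], [0.0, -0.0025, 0.002, 0.0, -1], [0.0, -0.0025, 0.002, 0.0, -1]], grip_force=40)

```text
time_s: 2.55
ee_pos: [540.9, 212.0, 54.0]
ee_rot: [180.0, 0.0, 166.7]
force: [-0.2, 0.3, -0.1]
gripper_width: 70.1
gripper_force: 0.0
```

Emit:
apply_moves(deltas=[[0.0, 0.0, 0.0, 0.0, -1], [0.0, 0.0, 0.0, 0.0, -1], [0.0, 0.0, 0.0, 0.0, -1], [0.0, 0.0, 0.0, 0.0, -1], [0.0, 0.0, 0.0, 0.0, -1]])

```text
time_s: 3.05
ee_pos: [540.9, 212.0, 54.0]
ee_rot: [180.0, 0.0, 166.7]
force: [-0.3, 0.1, 0.3]
gripper_width: 29.8
gripper_force: 0.0
```

Run:
```python
from h import *
s=env.state(); print(s["gripper_width"],s["gripper_force"])
delta([541.7,212.2,55],166.6)
```

```text
29.78316266035568 0.0
ee [540.9 212.   54. ] [179.99   0.   166.66] t 3.05 F [-0.3  0.1  0.3] q6 -56.4
delta [-0.0007  0.0004 -0.001 ] roll 0.001
```

Emit:
apply_moves(deltas=[[0.0, 0.0, 0.0, 0.0, -1], [0.0, 0.0, 0.0, 0.0, -1], [0.0, 0.0, 0.0, 0.0, -1], [0.0, 0.0, 0.0, 0.0, -1], [0.0, 0.0, 0.0, 0.0, -1]])

```text
time_s: 3.55
ee_pos: [540.8, 211.8, 54.0]
ee_rot: [-180.0, -0.0, 166.7]
force: [-0.4, -1.5, 0.6]
gripper_width: 16.6
gripper_force: 40.0
```

Emit:
apply_moves(deltas=[[0.0, 0.0, -0.01, 0.0, -1], [0.0, 0.0, -0.03, 0.0, -1], [0.0, 0.0, -0.06, 0.0, -1], [0.0, 0.0, -0.09, 0.0, -1], [0.0, 0.0, -0.12, 0.0, -1]])

```text
time_s: 4.05
ee_pos: [540.4, 212.2, 175.1]
ee_rot: [180.0, -0.0, 166.7]
force: [-0.3, 0.4, -3.5]
gripper_width: 16.8
gripper_force: 40.0
```

Run:
```python
from h import *
s=env.state(); print(s["gripper_width"],s["gripper_force"])
delta([596.6,-133.5,175],193.3)
```

```text
16.843389923609077 39.9991250038147
ee [540.4 212.2 175.1] [ 1.7999e+02 -5.0000e-02  1.6666e+02] t 4.05 F [-0.3  0.4 -3.5] q6 -56.4
delta [-1.344e-01 -3.234e-01  1.000e-04] roll -0.465
```

Run:
```python
from h import *
im=cams.grab_frame("wrist"); im2=cams.grab_frame("scene")
c=px("scene",[[540,212,215]])[0].astype(int); print(c)
a=cv2.resize(im[120:320,180:460],(560,400),interpolation=cv2.INTER_CUBIC)
x,y=max(c[0]-60,0),max(c[1]-60,0)
b=cv2.resize(im2[y:y+200,x:x+120],(240,400),interpolation=cv2.INTER_CUBIC)
cv2.imwrite("pics/w3.png",im); cv2.imwrite("pics/c3.png",np.hstack([a,b]))
```

```text
[226 116]
```

View pics/c3.png

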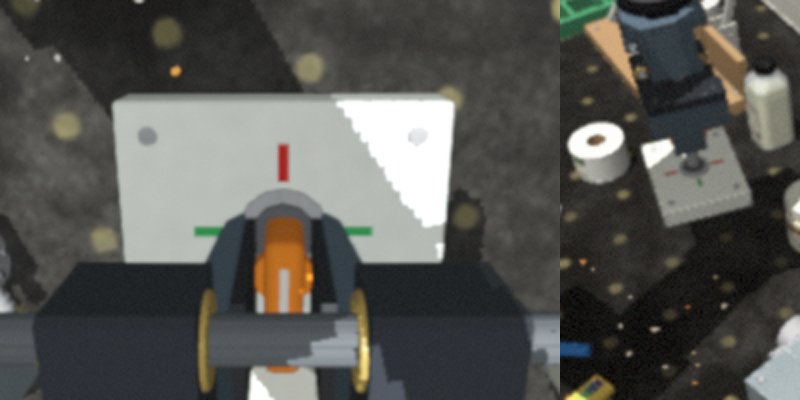

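The crop shows the wing held symmetrically on its hub, which is about 17 mm wide. The red mark is at column 283 and the plate's edge is level, so the cover is aligned with the tool. Next I'll overlay the pump model to check its pose and compute the cover's offset in the tool frame.

```bash
cat > ov.py <<'E'
from h import *
def model(p,n):
    C,yaw=np.array(p[:2]),np.radians(p[2]); M=np.array([[np.cos(yaw),-np.sin(yaw)],[np.sin(yaw),np.cos(yaw)]])
    o=[]
    for cx,cy,w,h,z in((0,0,90,118,66),(5,-26,43,55,66),(5,-26,41,53,86)):
        q=np.array([(-w,-h),(w,-h),(w,h),(-w,h)])+[cx,cy]; o.append(px(n,np.c_[q@M.T+C,np.full(4,z)]))
    return o
E
python3 - <<'E'
from ov import *
t=[]
for n,(x,y,w,h) in(("top",(295,150,130,110)),("scene",(250,190,170,143))):
    f=800/2/w; im=cv2.imread(f"pics/{n}0.png")[y:y+h,x:x+w]
    im=cv2.resize(im,(400,340),interpolation=cv2.INTER_CUBIC)
    for q in model((585.8,-109.3,13.3),n):
        cv2.polylines(im,[(((q-[x,y]+.5)*[400/w,340/h]-.5)*16).round().astype(np.int32)],True,(0,0,255),1,cv2.LINE_AA,4)
    t.append(im)
cv2.imwrite("pics/ov.png",np.hstack(t))
s=env.state(); A=R.from_euler("xyz",s["ee_rot"],degrees=True).as_matrix()
P=pt("wrist",[(180+283/2,120+231/2)],142,s)[0]; print(P,(A.T@(P-s["ee_pos"])).round(1))
E
```

```text
[546.02910552 214.05379602 142.        ] [-2.1  1.2 36.6]
```

View pics/ov.png

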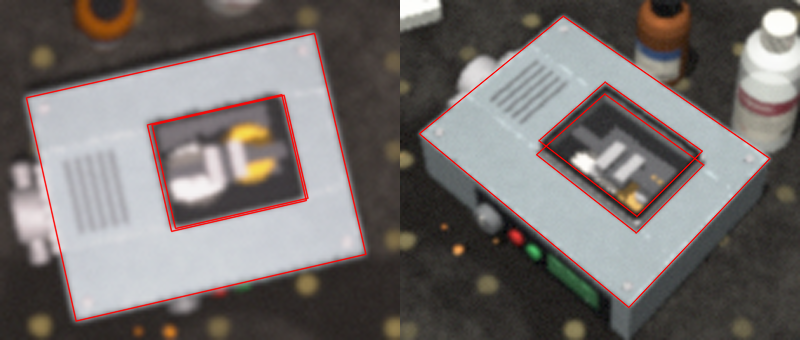

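The overlay fits the pump well in both views, with only about 1 mm of residual at the rim. I'll carry the cover to a hover above the hatch.

Emit:
apply_moves(deltas=[[-0.012, -0.03, 0.0, -0.04, -1], [-0.03, -0.07, 0.0, -0.1, -1], [-0.047, -0.112, 0.0, -0.16, -1], [-0.064, -0.154, 0.0, -0.22, -1], [-0.081, -0.196, 0.0, -0.28, -1]])

```text
time_s: 4.65
ee_pos: [573.6, 1.2, 172.3]
ee_rot: [180.0, -0.1, -177.1]
force: [1.1, -0.0, -2.6]
gripper_width: 16.6
gripper_force: 40.0
```

Run:
```python
from h import *
delta([595.6,-133.7,175],193.3)
```

```text
ee [573.6   1.2 172.3] [ 1.7996e+02 -1.5000e-01 -1.7713e+02] t 4.65 F [ 1.1 -0.  -2.6] q6 -93.9
delta [-0.0152 -0.1358 -0.0027] roll -0.182
```

Emit:
apply_moves(deltas=[[-0.0045, -0.04, 0.0, -0.06, -1], [-0.009, -0.08, 0.0, -0.12, -1], [-0.013, -0.112, 0.0, -0.17, -1], [-0.015, -0.13, 0.0, -0.182, -1], [-0.015, -0.136, 0.0, -0.182, -1]])

```text
time_s: 5.15
ee_pos: [595.3, -134.3, 172.1]
ee_rot: [179.9, -0.1, -167.0]
force: [0.4, 0.7, -3.9]
gripper_width: 16.9
gripper_force: 40.0
```

Emit:
apply_moves(deltas=[[0.0, 0.0, 0.0, 0.0, -1], [0.0, 0.0, 0.0, 0.0, -1], [0.0, 0.0, 0.0, 0.0, -1], [0.0, 0.0, 0.0, 0.0, -1], [0.0, 0.0, 0.0, 0.0, -1]])

```text
time_s: 5.65
ee_pos: [595.9, -131.8, 174.1]
ee_rot: [180.0, 0.0, -166.8]
force: [1.0, 0.5, -2.9]
gripper_width: 16.8
gripper_force: 40.0
```

Run:
```python
from ov import *
delta([595.6,-133.7,175],193.3)
s=env.state(); im=cams.grab_frame("wrist"); cv2.imwrite("pics/w4.png",im)
import json
json.dump({k:list(map(float,s[k])) for k in("ee_pos","ee_rot")},open("w4.json","w"))
C=np.array([585.8,-109.3]);y=np.radians(13.3);M=np.array([[np.cos(y),-np.sin(y)],[np.sin(y),np.cos(y)]])
q=np.array([(-90,-118),(90,-118),(90,118),(-90,118)]); Q=px("wrist",np.c_[q@M.T+C,np.full(4,66)],s); print(Q.round(1))
a=cv2.resize(im[0:330,:],None,fx=1.25,fy=1.25,interpolation=cv2.INTER_CUBIC)
cv2.polylines(a,[(Q*1.25).round().astype(np.int32)],True,(0,0,255),1); cv2.imwrite("pics/c4.png",a)
```

```text
ee [ 595.9 -131.8  174.1] [ 1.7999e+02  1.0000e-02 -1.6681e+02] t 5.65 F [ 1.   0.5 -2.9] q6 -116.7
delta [ 0.0007 -0.0018 -0.0009] roll -0.002
[[216.1 106.2]
 [232.8 283.9]
 [452.9 283.1]
 [476.1 106.2]]
```

View pics/c4.png

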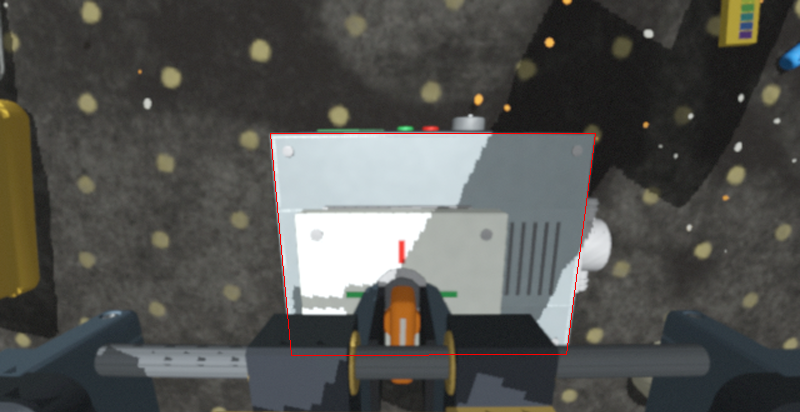

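The projected pump outline lies on the real edges to within 1 px. The cover is aligned with it, with green marks at (346–457, 294) and red at column 402 in the crop. Next I'll compute the cover's centre relative to the hatch.

Run:
```python
from h import *
import json
s=json.load(open("w4.json")); A=R.from_euler("xyz",s["ee_rot"],degrees=True).as_matrix()
h=np.array([596.6,-133.5]); z=s["ee_pos"][2]-33
im=cv2.imread("pics/w4.png").astype(int); b,g,r=im[...,0],im[...,1],im[...,2]
mg=(g>r+40)&(g>b+25); mg[:225]=0;mg[245:]=0; mr=(r>g+80)&(r>b+60); mr[:185]=0; mr[215:]=0; mr[:,:300]=0; mr[:,345:]=0
for m in(mg,mr):
    y,x=np.nonzero(m); print(len(x),x.min(),x.max(),y.mean(),x.mean())
y,x=np.nonzero(mg); u=((x.min()+x.max())/2,y.mean())
P=pt("wrist",[u],z,s)[0]; print("cover",P,"tool off",(A.T@(P-s["ee_pos"])).round(1),"err to hatch, tool",(A.T[:2,:2]@(h-P[:2])).round(1))
c=pt("wrist",[(296/1.25,212/1.25),(507/1.25,213/1.25)],z,s); d=c[1]-c[0]; print(c,np.degrees(np.arctan2(d[1],d[0])),np.hypot(*d[:2]))
m=c.mean(0); ax=A[:2,0]; print("centre from edge",m[:2]-48*ax)
delta([595.6,-133.7,175],193.3)
```

```text
112 277 365 235.16964285714286 324.23214285714283
83 319 323 200.81927710843374 320.95180722891564
cover [ 596.64467911 -130.73013147  141.0749534 ] tool off [-1.   0.9 33. ] err to hatch, tool [ 0.7 -2.7]
[[ 562.65205919 -198.81730898  141.0749534 ]
 [ 536.46688379  -84.2911242   141.0749534 ]] 102.87869179422249 117.48153220674011
centre from edge [ 596.29389185 -130.60461259]
ee [ 595.9 -132.   174.1] [ 1.8000e+02  1.0000e-02 -1.6682e+02] t 5.7 F [ 0.4 -0.2 -3.6] q6 -116.8
delta [ 0.0007 -0.0016 -0.0009] roll -0.002
```

Emit:
apply_moves(deltas=[[0.0005, -0.0023, 0.01, 0.0, -1], [0.0005, -0.0023, 0.02, 0.0, -1], [0.0005, -0.0023, 0.026, 0.0, -1], [0.0005, -0.0023, 0.028, 0.0, -1], [0.0005, -0.0023, 0.028, 0.0, -1]])

```text
time_s: 6.2
ee_pos: [595.7, -134.9, 145.2]
ee_rot: [180.0, -0.1, -166.9]
force: [-0.6, 1.0, -2.7]
gripper_width: 16.7
gripper_force: 40.0
```

Emit:
apply_moves(deltas=[[0.0, 0.0, 0.0, 0.0, -1], [0.0, 0.0, 0.0, 0.0, -1], [0.0, 0.0, 0.003, 0.0, -1], [0.0, 0.0, 0.006, 0.0, -1], [0.0, 0.0, 0.008, 0.0, -1]])

```text
time_s: 6.7
ee_pos: [595.7, -134.9, 137.6]
ee_rot: [180.0, -0.0, -166.9]
force: [0.8, 0.4, -3.1]
gripper_width: 16.8
gripper_force: 40.0
```

Run:
```python
from h import *
delta([595.6,-133.7,122],193.3)
```

```text
ee [ 595.7 -134.9  137.6] [ 1.7998e+02 -2.0000e-02 -1.6687e+02] t 6.7 F [ 0.8  0.4 -3.1] q6 -117.0
delta [-0.0001  0.0012  0.0156] roll -0.003
```

Emit:
apply_moves(deltas=[[0.0, 0.0005, 0.002, 0.0, -1], [0.0, 0.0005, 0.004, 0.0, -1], [0.0, 0.0005, 0.006, 0.0, -1], [0.0, 0.0005, 0.008, 0.0, -1]])

```text
time_s: 7.1
ee_pos: [595.8, -134.4, 129.8]
ee_rot: [180.0, 0.0, -166.9]
force: [0.4, 0.1, -2.9]
gripper_width: 16.7
gripper_force: 40.0
```

No contact so far, so the cover has gone over the rim.

Emit:
apply_moves(deltas=[[0.0, 0.0, 0.002, 0.0, -1], [0.0, 0.0, 0.004, 0.0, -1], [0.0, 0.0, 0.005, 0.0, -1], [0.0, 0.0, 0.005, 0.0, -1]])

```text
time_s: 7.5
ee_pos: [595.7, -134.4, 124.7]
ee_rot: [180.0, -0.0, -166.9]
force: [-0.6, 0.7, -2.9]
gripper_width: 16.7
gripper_force: 40.0
```

Emit:
apply_moves(deltas=[[0.0, 0.0, 0.001, 0.0, -1], [0.0, 0.0, 0.002, 0.0, -1], [0.0, 0.0, 0.002, 0.0, -1]])

```text
time_s: 7.8
ee_pos: [595.7, -134.4, 122.8]
ee_rot: [180.0, -0.0, -166.9]
force: [0.8, -0.2, -2.8]
gripper_width: 16.6
gripper_force: 40.0
```

Emit:
apply_moves(deltas=[[0.0, 0.0, 0.001, 0.0, -1], [0.0, 0.0, 0.001, 0.0, -1], [0.0, 0.0, 0.001, 0.0, -1]])

```text
time_s: 8.1
ee_pos: [596.0, -134.6, 122.2]
ee_rot: [-180.0, 0.0, -166.9]
force: [0.8, -0.3, -0.3]
gripper_width: 16.9
gripper_force: 40.0
```

Emit:
apply_moves(deltas=[[0.0, 0.0, 0.001, 0.0, -1], [0.0, 0.0, 0.001, 0.0, -1], [0.0, 0.0, 0.001, 0.0, -1]])

```text
time_s: 8.4
ee_pos: [596.1, -134.6, 121.8]
ee_rot: [-180.0, 0.1, -166.9]
force: [-1.6, -0.3, 4.9]
gripper_width: 16.8
gripper_force: 40.0
```

The cover touched down at the expected height of z = 122 and has held there with the stud unpressed. Now I'll press, feeling for the floor.

Emit:
apply_moves(deltas=[[0.0, 0.0, 0.001, 0.0, -1], [0.0, 0.0, 0.002, 0.0, -1], [0.0, 0.0, 0.003, 0.0, -1], [0.0, 0.0, 0.004, 0.0, -1], [0.0, 0.0, 0.005, 0.0, -1]])

```text
time_s: 8.9
ee_pos: [596.1, -134.6, 116.1]
ee_rot: [-180.0, 0.0, -166.9]
force: [-1.2, -0.4, 6.0]
gripper_width: 16.5
gripper_force: 40.0
```

Emit:
apply_moves(deltas=[[0.0, 0.0, 0.001, 0.0, -1], [0.0, 0.0, 0.002, 0.0, -1], [0.0, 0.0, 0.003, 0.0, -1]])

```text
time_s: 9.2
ee_pos: [596.1, -134.6, 113.3]
ee_rot: [-180.0, 0.0, -166.9]
force: [-2.0, -1.4, 6.1]
gripper_width: 17.0
gripper_force: 40.0
```

Emit:
apply_moves(deltas=[[0.0, 0.0, 0.001, 0.0, -1], [0.0, 0.0, 0.002, 0.0, -1]])

```text
time_s: 9.4
ee_pos: [596.1, -134.6, 111.3]
ee_rot: [-180.0, 0.1, -166.9]
force: [-2.0, -0.5, 6.5]
gripper_width: 16.9
gripper_force: 40.0
```

Emit:
apply_moves(deltas=[[0.0, 0.0, 0.001, 0.0, -1], [0.0, 0.0, 0.0015, 0.0, -1]])

```text
time_s: 9.6
ee_pos: [596.1, -134.5, 109.9]
ee_rot: [-180.0, 0.0, -166.9]
force: [-1.7, 0.1, 7.2]
gripper_width: 16.6
gripper_force: 40.0
```

Emit:
apply_moves(deltas=[[0.0, 0.0, 0.001, 0.0, -1], [0.0, 0.0, 0.0015, 0.0, -1]])

```text
time_s: 9.8
ee_pos: [596.1, -134.6, 108.4]
ee_rot: [-180.0, 0.1, -166.9]
force: [-2.0, -0.3, 7.8]
gripper_width: 17.1
gripper_force: 40.0
```

Emit:
apply_moves(deltas=[[0.0, 0.0, 0.001, 0.0, -1], [0.0, 0.0, 0.0015, 0.0, -1]])

```text
time_s: 10.0
ee_pos: [596.2, -134.6, 107.0]
ee_rot: [-180.0, 0.1, -166.9]
force: [-1.2, -1.4, 7.3]
gripper_width: 16.9
gripper_force: 40.0
```

Emit:
apply_moves(deltas=[[0.0, 0.0, 0.001, 0.0, -1], [0.0, 0.0, 0.0015, 0.0, -1]])

```text
time_s: 10.2
ee_pos: [596.2, -134.6, 105.5]
ee_rot: [-180.0, 0.1, -166.9]
force: [-2.5, -0.5, 7.7]
gripper_width: 17.0
gripper_force: 40.0
```

Emit:
apply_moves(deltas=[[0.0, 0.0, 0.001, 0.0, -1], [0.0, 0.0, 0.0015, 0.0, -1]])

```text
time_s: 10.4
ee_pos: [596.3, -134.6, 104.8]
ee_rot: [-180.0, 0.1, -166.9]
force: [-3.1, 0.4, 13.3]
gripper_width: 16.9
gripper_force: 40.0
```

The stud bottomed at about 13 N and 17 mm deep. Now I'll turn it clockwise while keeping it pressed.

Emit:
apply_moves(deltas=[[0.0, 0.0, 0.0, 0.1, -1], [0.0, 0.0, 0.0, 0.22, -1], [0.0, 0.0, 0.0, 0.34, -1], [0.0, 0.0, 0.0, 0.46, -1], [0.0, 0.0, 0.0, 0.55, -1]])

```text
time_s: 10.9
ee_pos: [596.3, -134.2, 104.8]
ee_rot: [180.0, 0.1, 161.4]
force: [-2.9, 1.5, 9.9]
gripper_width: 16.8
gripper_force: 40.0
```

```bash
python3 -c "
from h import *
s=env.state();print(s['torque'],s['force'])
delta([596.2,-134.6,104.8],193.3-95)"
```

```text
[0.24382151 0.50562821 0.05011421] [-2.92732983  1.45299549  9.91642484]
ee [ 596.3 -134.2  104.8] [1.7996e+02 9.0000e-02 1.6138e+02] t 10.9 F [-2.9  1.5  9.9] q6 -85.2
delta [-0.     -0.0004  0.    ] roll 1.101
```

Emit:
apply_moves(deltas=[[0.0, 0.0, 0.0003, 0.12, -1], [0.0, 0.0, 0.0003, 0.24, -1], [0.0, 0.0, 0.0003, 0.36, -1], [0.0, 0.0, 0.0003, 0.48, -1], [0.0, 0.0, 0.0003, 0.6, -1]])

```text
time_s: 11.4
ee_pos: [596.6, -133.9, 104.8]
ee_rot: [179.9, 0.1, 127.0]
force: [-2.1, 1.6, 12.5]
gripper_width: 16.8
gripper_force: 40.0
```

```bash
python3 -c "
from h import *
s=env.state();print(s['torque'],s['force'])
delta([596.2,-134.6,104.8],193.3-95)"
```

```text
[0.34276721 0.43977434 0.07535862] [-2.10288236  1.60867031 12.5258618 ]
ee [ 596.6 -133.9  104.8] [1.7986e+02 5.0000e-02 1.2696e+02] t 11.4 F [-2.1  1.6 12.5] q6 -50.8
delta [-0.0003 -0.0007 -0.    ] roll 0.5
```

Emit:
apply_moves(deltas=[[0.0, 0.0, 0.0, 0.12, -1], [0.0, 0.0, 0.0, 0.24, -1], [0.0, 0.0, 0.0, 0.36, -1], [0.0, 0.0, 0.0, 0.46, -1], [0.0, 0.0, 0.0, 0.52, -1]])

```text
time_s: 11.9
ee_pos: [597.0, -133.7, 104.8]
ee_rot: [179.8, -0.0, 97.3]
force: [-1.4, 2.7, 12.5]
gripper_width: 16.3
gripper_force: 40.0
```

Run:
```python
from h import *
s=env.state();print(s['torque'],s['force'])
delta([596.2,-134.6,104.8],193.3-95)
im=cams.grab_frame("wrist"); cv2.imwrite("pics/w5.png",im)
cv2.imwrite("pics/c5.png",cv2.resize(im[120:340,150:490],None,fx=2.3,fy=2.3,interpolation=cv2.INTER_CUBIC))
```

```text
[0.34839404 0.2991082  0.0326629 ] [-1.44829247  2.72421334 12.47652262]
ee [ 597.  -133.7  104.8] [ 1.7981e+02 -3.0000e-02  9.7260e+01] t 11.9 F [-1.4  2.7 12.5] q6 -21.1
delta [-0.0008 -0.0009 -0.    ] roll -0.018
```

View pics/c5.png

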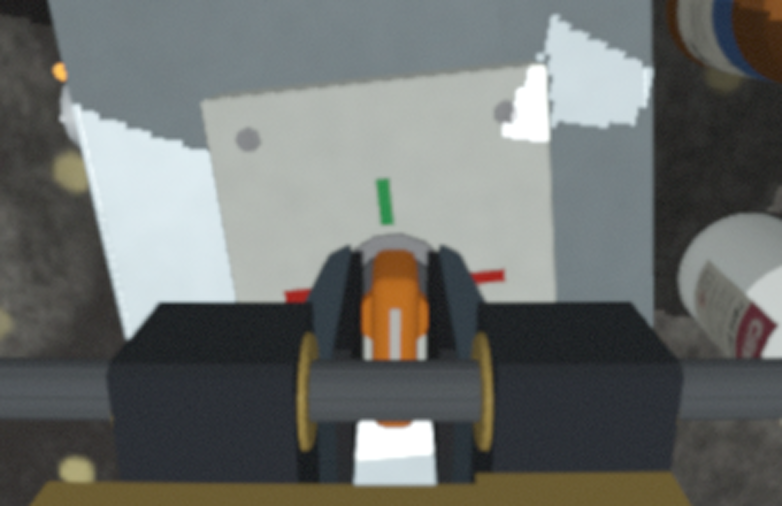

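The image shows the wing turned with the tool, about 5° past the green mark at crop (384,200). I'll ease the pressure off and let the pin rise into its notch.

Emit:
apply_moves(deltas=[[0.0, 0.0, -0.001, 0.0, -1], [0.0, 0.0, -0.002, 0.0, -1], [0.0, 0.0, -0.0025, 0.0, -1], [0.0, 0.0, -0.003, 0.0, -1]])

```text
time_s: 12.35
ee_pos: [596.9, -133.7, 107.0]
ee_rot: [179.8, -0.0, 97.4]
force: [-0.5, 2.0, 7.2]
gripper_width: 16.9
gripper_force: 40.0
```

Emit:
apply_moves(deltas=[[0.0, 0.0, -0.0005, 0.0, -1], [0.0, 0.0, -0.001, 0.0, -1], [0.0, 0.0, -0.001, 0.0, -1]])

```text
time_s: 12.65
ee_pos: [596.9, -133.7, 108.0]
ee_rot: [179.8, -0.0, 97.4]
force: [-0.6, 2.7, 6.8]
gripper_width: 16.8
gripper_force: 40.0
```

Emit:
apply_moves(deltas=[[0.0, 0.0, -0.0005, 0.0, -1], [0.0, 0.0, -0.001, 0.0, -1], [0.0, 0.0, -0.001, 0.0, -1]])

```text
time_s: 12.95
ee_pos: [596.8, -133.8, 108.4]
ee_rot: [179.9, -0.0, 97.4]
force: [1.7, 3.2, 4.6]
gripper_width: 16.7
gripper_force: 40.0
```

Movement fell short of the command (0.4 mm of 1 mm) and the force dropped, so the notch is holding. One more small lift to confirm.

Emit:
apply_moves(deltas=[[0.0, 0.0, -0.0005, 0.0, -1], [0.0, 0.0, -0.0005, 0.0, -1], [0.0, 0.0, -0.0005, 0.0, -1]])

```text
time_s: 13.25
ee_pos: [596.5, -133.9, 108.5]
ee_rot: [179.9, -0.0, 97.4]
force: [3.6, 5.4, 1.9]
gripper_width: 16.4
gripper_force: 40.0
```

Emit:
apply_moves(deltas=[[0.0, 0.0, 0.0, 0.0, 0.2], [0.0, 0.0, 0.0, 0.0, 0.2], [0.0, 0.0, 0.0, 0.0, 0.2], [0.0, 0.0, 0.0, 0.0, 0.2], [0.0, 0.0, 0.0, 0.0, 0.2]])

```text
time_s: 13.75
ee_pos: [595.4, -134.7, 108.3]
ee_rot: [-179.9, -0.0, 97.4]
force: [-0.3, -0.7, -0.1]
gripper_width: 53.2
gripper_force: 0.0
```

Emit:
apply_moves(deltas=[[0.0, 0.0, -0.01, 0.0, 0.2], [0.0, 0.0, -0.03, 0.0, 0.2], [0.0, 0.0, -0.06, 0.0, 0.2], [0.0, 0.0, -0.09, 0.0, 0.2], [0.0, 0.0, -0.1, 0.0, 0.2]])

```text
time_s: 14.25
ee_pos: [597.4, -134.9, 212.8]
ee_rot: [179.6, 0.1, 97.5]
force: [-0.2, 0.0, 0.8]
gripper_width: 54.5
gripper_force: 0.0
```

Emit:
apply_moves(deltas=[[0.0, 0.0, 0.0, 0.0, 0.2], [0.0, 0.0, 0.0, 0.0, 0.2], [0.0, 0.0, 0.0, 0.0, 0.2]])

```text
time_s: 14.55
ee_pos: [594.8, -134.2, 206.8]
ee_rot: [-179.8, -0.1, 97.4]
force: [-0.1, 0.4, -0.3]
gripper_width: 54.7
gripper_force: 0.0
```

Run:
```python
from ov import *
s=env.state(); im=cams.grab_frame("wrist"); cv2.imwrite("pics/w6.png",im)
C=np.array([585.8,-109.3]);y=np.radians(13.3);M=np.array([[np.cos(y),-np.sin(y)],[np.sin(y),np.cos(y)]])
a=cv2.resize(im[0:330],None,fx=1.25,fy=1.25,interpolation=cv2.INTER_CUBIC)
for cx,cy,w,h,z in((0,0,90,118,66),(5,-26,48,60,89)):
    q=np.array([(-w,-h),(w,-h),(w,h),(-w,h)])+[cx,cy]; Q=px("wrist",np.c_[q@M.T+C,np.full(4,z)],s)
    cv2.polylines(a,[(Q*1.25).round().astype(np.int32)],True,(0,0,255),1)
print(px("wrist",np.r_[[[596.6,-133.5,68+83]],[[596.6,-133.5,68+83-14]]],s)*1.25)
cv2.imwrite("pics/c6.png",a)
```

```text
[[404.71957976 281.18844065]
 [404.61491364 274.57407051]]
```

View pics/c6.png

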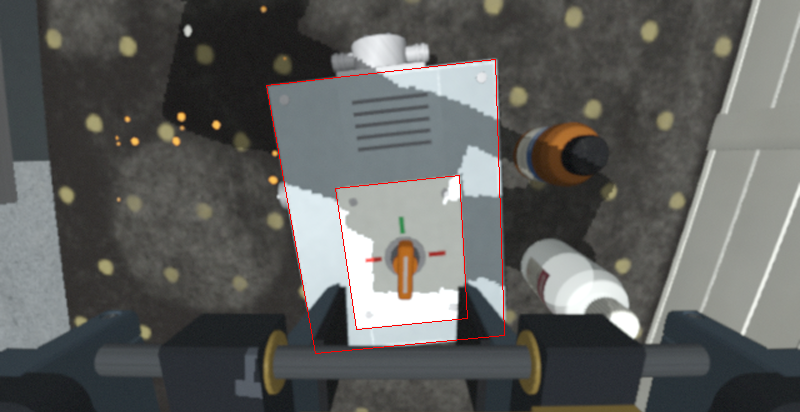

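The cover lines up with the predicted seated outline. The wing runs along the green marks from (403,240) to (406,298), and the stud has stayed down. The gripper is clear.

```bash
python3 -c "
from workcell import env
print(env.job_done())"
```

```text
the job is handed in; nothing more can be done
None
```

The cover is seated on the hatch rim and the stud is pressed, turned past the green marks and held in its notch with the gripper clear; I handed the job in at about 14.6 s, and no verdict was returned.

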